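Set the lens spacing with the thumbwheel

ROBOT

A 6-joint arm with a two-finger parallel gripper is mounted at the origin on the work surface. World frame = base frame: x ahead of the robot, y to its left, z up, the work surface at z = 0. Lengths are in m, angles in rad, forces in N, time in s.
With the tool pointing down it reaches from about 0.35 to 0.775 m from the base axis. Payload 5.5 kg.
Tool frame: the origin (TCP) lies at the very end of the fingers, on their centre line; the grasp point (between the pads) lies 19 mm behind it; z points along the fingers, x is the direction in which the jaws open and shut, and the axes are right-handed (so a half turn about z gives the same grasp; the last joint's range is limited). The gripper opens to 85 mm and grips with 20 to 120 N. Pads are 22 mm wide; open, the fingers measure 114 mm over their backs; the gripper's body (76 mm by 85 mm) begins 54 mm behind the grasp point. The pads swing forward as they close: fully open they stand 13 mm farther back than shut.
Start: joints at [-0.14, 0.313, 0.046, 1.304, 0, 1.431], TCP at [0.575, -0, 0.231] pointing down, gripper open.
Joint ranges: [-2.76, 2.76], [-0.86, 1.69], [-1.03, 1.26], [-2.2, 2.34], [-1.47, 1.5], [-3.14, 3.14]. Speed limits (rad/s): [2.57, 2.57, 3.14, 3.14, 3.14, 3.14].

INTERFACE

Orientations are given as a 3x3 rotation matrix whose columns are the frame's x, y, z axes.
In Python, from rig import get_state, vision, ctrl gives the robot as it stands. The module is installed in compiled form; this text tells all that it offers.
- The arm moves only by the tool move_arm, never from a script. Its argument "motion" is a list that holds one entry, the list of rows, each a list of 7 numbers: the turn, a rotation vector about the tool's x, y, z in degrees, then the shift along the tool's x, y, z in cm, then the finger opening in cm, from 0 to 8.54. In form: [[[wx, wy, wz, tx, ty, tz, hand], ...]]. A call has 1 to 20 rows; each row is the pose to reach, as a shift and turn from the pose commanded when the call began, along the tool's axes at that moment; what a row does not reach only later rows make up. A row lasts 1/8 s, in which the tool goes at most 62.5 mm and 10.7 degrees, less where a joint would pass 70% of its speed; a pose out of reach is approached as far as the arm can. A call with a gripper value outside its range is refused whole. The fingers move at their own pace and stop on an object; "squeeze" is the grip in N (left out, the last holds). Time passes only in rows, so rows that repeat a pose let the fingers close. It gives the time, the measured TCP pose, the force and the opening at its end, in the units of the state.
- get_state(): the state, without advancing time (a new reading comes with each control period).
- vision.capture(name): name is "scene" or "side" or "wrist"; returns a dict with "pixels" (400x640x3 uint8, red, green, blue), "fovy" (degrees; the focal length in pixels is half the picture's height over the tangent of half this angle, whatever the lens; pixels are square), "cx", "cy" (the principal point, pixels), "k1" (the pictures are not rectified: a ray, as slopes to the right and down, at radius r is drawn at 1 + k1 r^2 times it, then the intrinsics apply), "T" (4x4, takes a point from camera to world coordinates); the wrist camera has in their place "tool_from_camera" (4x4, takes a point from camera to tool coordinates, whose origin is the TCP and whose axes are the tool frame's). Camera axes: x right, y down, z forward; pixel columns grow to the right and rows downward; lengths in m; the calibration is good to about 2 mm. A picture is of the moment at which its call begins: read the wrist's pose just before it. There is no depth.
- ctrl.job_done(): hands the job in, once; it reports no verdict.
The state is a dict: "clock": time; "joints": joint angles; "qvel": joint speeds; "joint_efforts": joint torques, N m; "eef_pos": TCP position; "ee_rot": TCP orientation; "contact_force": force on the tool from outside, world axes, zero at the start; "wrist_torque": the same for the moment, N m; "grip_width": opening from 0.0 (shut) to 1.0 (fully open).
Only numpy, scipy, OpenCV 4.12 (cv2) and the standard library are available. Lean on these libraries where they do the work, as an engineer would, in place of code of your own. Each camera call takes 0.05 s, during which the arm holds its last target. There are 200 camera calls.

TASK

On the lens-spacing jig, roll the knurled wheel with a fingertip, its top away from the robot, to close the gap between the two lens holders until the sliding holder's pointer lines up with the mark of the gauge tab to within 3 mm (roll back if you overshoot). Move the holder only by the wheel: do not touch either lens holder or the gauge tab, do not pick anything up, and leave everything else on the table where it is. Finish with the hand clear.

Things in the scene. Friction and masses are not known exactly. Their poses are not given: they have to be found in the camera images.
- jig: Fixed grey base plate, 130 (x) x 275 (y) x 12 mm, at a new place and yaw each time. Origin: centre of its underside, on the table. Its x points roughly away from the robot. Along y: knurled wheel (-105 mm), sliding lens holder (about -30 mm), fixed lens holder (+55 mm). At its +x edge a white scale bar, top at z = 22 mm. Two cheeks flank the wheel.
- wheel: Dark steel thumbwheel, axle along the jig's y, 59 mm in diameter over its 30 rounded ridges (1.5 mm high), 20 mm wide. Origin: its centre, (0, -105, 48) mm in the jig's frame; its frame turns with it. Top rolled to the jig's +x moves the sliding holder to the jig's +y (closes the gap), 5 mm per radian; rolled back, it opens. Stiff (about 2.5 N at the rim), stays where left.
- crest (a point): Highest point of the wheel's rim (fixed to the jig, axes of the jig), 77.5 mm over the table, open from above. Some newtons of fingertip pressure here and a stroke across turn the wheel with hardly any slip: 1 mm of stroke is about 0.17 mm of holder travel. The two aluminium cheeks beside the wheel are 44 mm long in x, 5 mm thick, 34 mm over their outer faces, tops 9.5 mm below this point.
- carriage: Sliding lens holder: black 46 mm square frame with a round lens, on a black foot 84 (x) x 30 (y) x 12 mm; top at z = 72 mm. Origin: centre of its underside, 12.5 mm over the table. It slides along the jig's y, driven by the wheel only; its whole range is 39 mm. Not to be touched.
- fixed_holder: The other lens holder: the same black 46 mm frame, fixed to the jig at y = +55 mm; top at z = 72 mm. Origin: centre of its underside. Not to be touched.
- gauge_tab: Dark steel block, 12 x 16 x 10 mm with a small brass screw on top, clamped on the scale bar at the jig's +x edge, at a new place along y each time. A 5 mm wide finger sticks out of it to -x: the gauge mark. Origin: underside, middle of its -x face. Not to be touched or shifted.
- pointer (a point): Tip of the sliding holder's pointer, a black bar 5 mm wide that points to the jig's +x over the scale bar, z = 26 mm. Axes are those of the jig.
- mark (a point): Tip of the gauge tab's 5 mm wide finger, z = 26 mm, facing the pointer, 1 mm between the tips in x when in line. Axes of the jig. The spacing is right when pointer and mark have the same y in the jig's frame; the pointer starts 7 to 25 mm to the -y side.
- viewer: Cardboard headset, 90 x 150 x 70 mm, loose bystander beyond the jig's +y end. Origin: centre of its underside.
- phone: Red phone lying flat, 74 x 150 x 9 mm, loose bystander. Origin: centre of its underside.
- sweet_box: Clear sweet box with a white lid, 42 x 42 x 31 mm, loose bystander beside the jig. Origin: centre of its underside.
- yellow_box: Yellow box, 45 x 32 x 22 mm, loose bystander beside the jig. Origin: centre of its underside.
- spare_ring: Black spare lens ring lying flat, 42 mm across, 8 mm high, loose bystander beside the jig. Origin: centre of its underside.
- screwdriver: Screwdriver, 160 mm long, lying along its x, loose bystander on the far (+x) side of the jig. Origin: its underside.

How it is judged:
On the way, in this order (a step that is already met when the one before it is completed fails the run):
1. a fingertip is on the knurled wheel (contact force between the fingers and wheel above 0.5 N), for 0.05 s.
2. the pointer is in line with the gauge mark (y of pointer in the frame of mark between -0.003 and 0.003 m), for 0.2 s.
At the end, for the whole second after the job is handed in: The pointer is within 3 mm of the gauge mark along the jig's y and at rest, the gauge tab is where it was (1.5 mm), and the loose things are where they were (10 mm) (all of step 2 and linear speed of carriage below 0.002 m/s and distance of mark from where it was at the start of the episode below 0.0015 m and distance of each of viewer, phone, sweet_box, yellow_box, spare_ring, screwdriver from where it was at the start of the episode below 0.01 m); the robot touches nothing.
It fails at once if a lens holder or the gauge tab is touched by the robot (over 0.5 N) (contact force between any of the fingers, the arm and carriage above 0.5 N or contact force between any of the fingers, the arm and fixed_holder above 0.5 N or contact force between any of the fingers, the arm and gauge_tab above 0.5 N).
It fails at once if a loose thing is shifted or lifted by more than 10 mm (distance of any of viewer, phone, sweet_box, yellow_box, spare_ring, screwdriver from where it was at the start of the episode above 0.01 m).
It also fails if it takes over 48 s, if anything falls off the work surface, if the arm or the gripper's body presses on something with over 40 N, if the wrist force passes 120 N, or if a joint passes its speed limit or range.

## Working session

There is one attempt and no reset: what is moved stays moved. The work goes in short steps, Python scripts to look and compute and a tool call to move; the robot and the scene stay as the last step left them, time stands still between calls to the robot, and variables do not carry over. Pictures are saved under pics/ and viewed, about 8 in all and at most 12, crops included, and the job is handed in when it is done.

Besides the shell and the picture viewer there is one more tool, called after "Request:" as name([rows], argument=value, ...), one row to a line, values as JSON. move_arm: Moves the arm, as the interface text tells. Its arguments: {"type":"object","properties":{"motion":{"type":"array","items":{"type":"array","items":{"type":"array","items":{"type":"number"}}}},"squeeze":{"type":"number"}},"required":["motion"]}

```bash
mkdir -p pics; cat > h.py <<'E'
import numpy as np, cv2
from rig import get_state, vision, ctrl
def cam(name):
    s=get_state(); c=vision.capture(name)
    if 'T' not in c or c.get('T') is None:
        A=np.eye(4);A[:3,:3]=np.array(s['ee_rot']);A[:3,3]=s['eef_pos'];c['T']=A@np.array(c['tool_from_camera'])
    c['T']=np.array(c['T']);h,w=c['pixels'].shape[:2];c['f']=h/2/np.tan(np.radians(c['fovy'])/2);return c
def save(c,fn,box=None,s=1):
    im=c['pixels'][:,:,::-1]
    if box: im=im[box[1]:box[3],box[0]:box[2]]
    cv2.imwrite('pics/'+fn,cv2.resize(im,None,fx=s,fy=s,interpolation=cv2.INTER_CUBIC))
def ray(c,u,v):
    d=np.array([(u-c['cx'])/c['f'],(v-c['cy'])/c['f']]);p=d.copy()
    for _ in range(20): p=d/(1+c['k1']*(p@p))
    return c['T'][:3,3],c['T'][:3,:3]@np.array([p[0],p[1],1])
def at_z(c,u,v,z):
    o,r=ray(c,u,v);return o+r*(z-o[2])/r[2]
def proj(c,P):
    q=np.linalg.inv(c['T'])@np.append(P,1);p=q[:2]/q[2];p=p*(1+c['k1']*(p@p))
    return p*c['f']+[c['cx'],c['cy']]
E
python3 - <<'E'
from h import *
import pickle
for n in ('scene','wrist','side'):
    c=cam(n);save(c,n+'0.png');pickle.dump(c,open(n+'0.pkl','wb'));print(n,c['T'].round(3).tolist(),c['fovy'],c['k1'])
s=get_state();print(s['eef_pos'],s['ee_rot'],s['clock'],s['grip_width'])
a=cv2.imread('pics/scene0.png')
E
```

```text
scene [[0.194, 0.714, -0.673, 1.275], [0.981, -0.127, 0.148, -0.17], [0.02, -0.689, -0.725, 0.836], [0.0, 0.0, 0.0, 1.0]] 49.59411924713468 -0.11232669220045566
wrist [[1.0, -0.001, -0.001, 0.574], [-0.001, -0.961, -0.275, 0.07], [-0.001, 0.275, -0.961, 0.372], [0.0, 0.0, 0.0, 1.0]] 58.11031804128825 0.027093207994585762
side [[0.986, -0.104, 0.128, 0.443], [-0.165, -0.623, 0.765, -0.838], [0.001, -0.775, -0.632, 0.762], [0.0, 0.0, 0.0, 1.0]] 50.43355749116897 0.03423524630579912
[5.74610504e-01 3.67221652e-05 2.30598270e-01] [[ 9.99998995e-01 -1.88775451e-06 -1.41747341e-03]
 [-1.64880007e-06 -9.99999986e-01  1.68578871e-04]
 [-1.41747371e-03 -1.68576365e-04 -9.99998981e-01]] 0.15 1.0028303336711046
```

View pics/scene0.png

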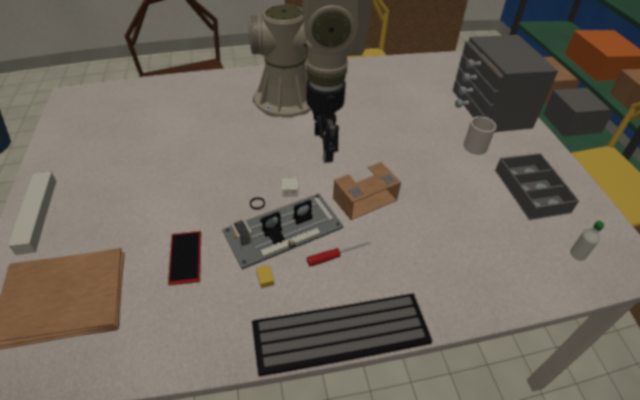

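View pics/wrist0.png

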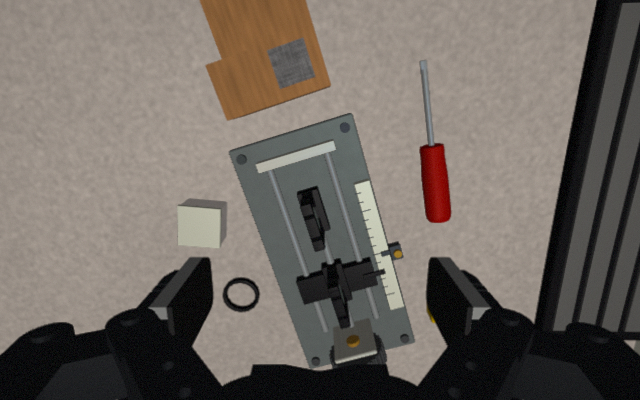

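The wrist picture shows the plate corners at about (230,151), (351,113) and (414,342). The gauge tab is at (397,251), the pointer at (382,272) and the wheel end at (355,345). Next I'll fit the jig pose and enlarge.

```bash
cat > fit.py <<'E'
from h import *
import pickle
from scipy.optimize import least_squares
def jig(p,P):
    c,s=np.cos(p[2]),np.sin(p[2]);P=np.array(P,float);return np.array([p[0]+c*P[0]-s*P[1],p[1]+s*P[0]+c*P[1],P[2]])
E
python3 - <<'E'
from fit import *
w=pickle.load(open('wrist0.pkl','rb'));s=pickle.load(open('scene0.pkl','rb'))
px={(-.065,.1375,.012):(230,151),(.065,.1375,.012):(351,113),(.065,-.1375,.012):(414,342)}
for k,v in px.items(): print(k,at_z(w,*v,.012).round(4))
f=lambda p: np.concatenate([proj(w,jig(p,k))-v for k,v in px.items()])
r=least_squares(f,[.57,.0,.3]);p=r.x;print(p,r.fun.round(1));np.save('p.npy',p)
print('crest',jig(p,(0,-.105,.0775)))
save(w,'w1.png',(220,100,440,385),2.1)
c=s['pixels'][180:280,210:360].copy()
c=cv2.resize(c,None,fx=5,fy=5,interpolation=cv2.INTER_CUBIC)
for P in [(0,-.105,.0775),(-.065,-.1375,.012),(.065,-.1375,.012),(.065,.1375,.012),(-.065,.1375,.012)]:
    q=(proj(s,jig(p,P))-[210,180]+.5)*5;cv2.circle(c,tuple(int(a) for a in q),4,(0,255,0),1)
cv2.imwrite('pics/s1.png',c[:,:,::-1])
E
```

```text
(-0.065, 0.1375, 0.012) [0.4846 0.016  0.012 ]
(0.065, 0.1375, 0.012) [0.6049 0.053  0.012 ]
(0.065, -0.1375, 0.012) [ 0.6843 -0.2077  0.012 ]
[ 0.58379165 -0.09681424  0.2916941 ] [-2.6 -0.2  1.7 -0.6  1.   1.6]
crest [ 0.61398704 -0.19737883  0.0775    ]
```

View pics/s1.png

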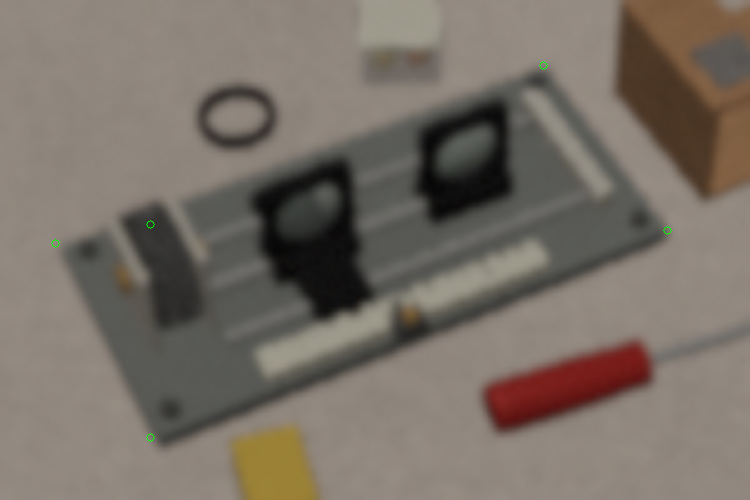

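View pics/w1.png

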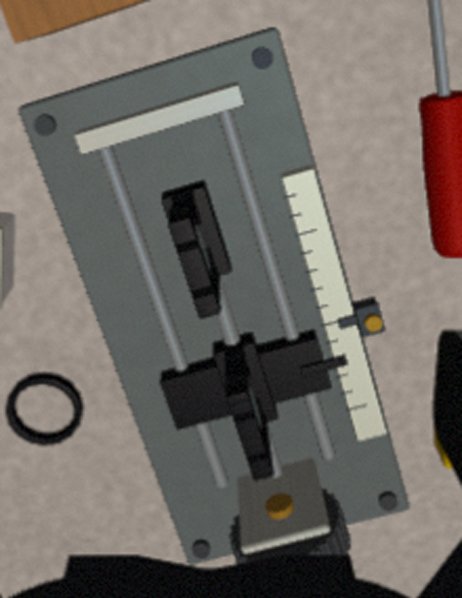

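The pose fit agrees with both views to about 1 px. Pointer tip is at crop (345,360) and mark tip at (340,322). Next: refine the fit with all the corners, then work out the moves.

```bash
python3 - <<'E'
from fit import *
w=pickle.load(open('wrist0.pkl','rb'));s=pickle.load(open('scene0.pkl','rb'))
C={'a':(-.065,.1375,.012),'b':(.065,.1375,.012),'c':(.065,-.1375,.012),'d':(-.065,-.1375,.012)}
W=lambda u,v:np.array([u/2.1+220-.25,v/2.1+100-.25]); S=lambda u,v:np.array([u/5+209.6,v/5+179.6])
obs=[(w,'a',W(20,107)),(w,'b',W(277,29)),(w,'c',W(410,508)),(w,'d',W(190,563)),(s,'d',S(60,247)),(s,'c',S(160,443)),(s,'b',S(667,233))]
f=lambda p: np.concatenate([proj(c,jig(p,C[k]))-v for c,k,v in obs])
r=least_squares(f,np.load('p.npy'));p=r.x;print(p,r.fun.round(1));np.save('p.npy',p)
R=np.array([[np.cos(p[2]),-np.sin(p[2])],[np.sin(p[2]),np.cos(p[2])]])
for n,q in (('ptr',(345,360)),('mark',(340,322)),('tabscrew',(374,323))): print(n,R.T@(at_z(w,*W(*q),.026)[:2]-p[:2]))
cr=jig(p,(0,-.105,.0775));print('crest',cr,np.degrees(p[2]))
g=get_state();A=np.array(g['ee_rot']);print('tool shift cm to crest-.015(jig x)+25mm',100*A.T@(jig(p,(-.012,-.105,.1025))-g['eef_pos']))
E
```

```text
[ 0.58465036 -0.09602572  0.2965143 ] [-1.6 -0.2  1.2 -2.1  1.3  1.  -0.2  1.8 -0.8 -0.4 -1.3 -0.8  0.3 -0.6]
ptr [ 0.05131934 -0.02989475]
mark [ 0.05409169 -0.00898572]
tabscrew [ 0.07009098 -0.01441587]
crest [ 0.61533014 -0.1964436   0.0775    ] 16.989018068071406
tool shift cm to crest-.015(jig x)+25mm [ 2.94251815 20.00081213 12.80229745]
```

Request:
move_arm([
  [[0,0,-5,0.8,5,1,0],[0,0,-10,1.5,10,2,0],[0,0,-17,2.9,15,3,0],[0,0,-17,2.9,20,4,0],[0,0,-17,2.9,20,8,0],[0,0,-17,2.9,20,11,0],[0,0,-17,2.9,20,11,0],[0,0,-17,2.9,20,11,0],[0,0,-17,2.9,20,11,0]],
], squeeze=40)

```text
clock: 1.27
eef_pos: [0.6052, -0.2002, 0.1233]
ee_rot: [[0.956, 0.293, 0.003], [0.293, -0.956, -0.001], [0.002, 0.002, -1.0]]
contact_force: [0.8, -0.8, -0.7]
grip_width: -0.003
```

```bash
python3 - <<'E'
from fit import *
p=np.load('p.npy');g=get_state();A=np.array(g['ee_rot'])
print(g['clock'],g['eef_pos'],g['contact_force'],g['grip_width']);print(A.round(3))
print('to crest cm',100*A.T@(jig(p,(0,-.105,.0775))-g['eef_pos']))
w=cam('wrist');pickle.dump(w,open('wrist1.pkl','wb'));s=cam('side');pickle.dump(s,open('side1.pkl','wb'))
q=proj(s,jig(p,(0,-.105,.0775)));print(q)
x,y=int(q[0])-80,int(q[1])-75
a=cv2.resize(s['pixels'][y:y+130,x:x+160],None,fx=3,fy=3,interpolation=cv2.INTER_CUBIC)
b=cv2.resize(w['pixels'],(624,390))
cv2.imwrite('pics/b.png',np.hstack([a,w['pixels'][5:395,160:480]])[:,:,::-1]);print(x,y)
E
```

```text
1.275 [ 0.60519792 -0.20024949  0.12325799] [ 0.77792114 -0.75924337 -0.6889008 ] -0.0028998191750244807
[[ 0.956  0.293  0.003]
 [ 0.293 -0.956 -0.001]
 [ 0.002  0.002 -1.   ]]
to crest cm [ 1.06942499 -0.07690135  4.57818911]
[349.0819675  253.14717576]
269 178
```

View pics/b.png

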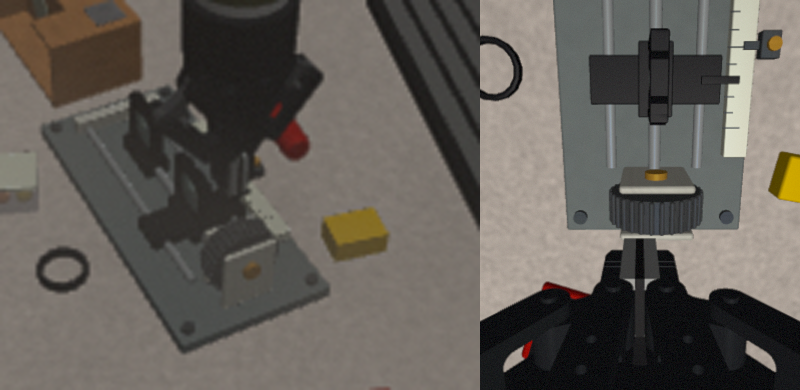

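The wrist view is now square to the jig: tip centred on y, wheel about 10 mm to +x as computed, pointer tip (739,80), mark tip (744,45). I'll lower slowly to find contact.

Request:
move_arm([
  [[0,0,0,-0.2,-0.1,3.0,0],[0,0,0,-0.2,-0.1,4.2,0],[0,0,0,-0.2,-0.1,4.6,0],[0,0,0,-0.2,-0.1,4.7,0],[0,0,0,-0.2,-0.1,4.7,0]],
])

```text
clock: 2.0
eef_pos: [0.6019, -0.1996, 0.0759]
ee_rot: [[0.956, 0.292, 0.0], [0.292, -0.956, -0.0], [0.0, 0.0, -1.0]]
contact_force: [-2.6, 0.8, 3.5]
grip_width: 0.003
```

Request:
move_arm([
  [[0,0,0,0.3,0,0.05,0],[0,0,0,0.7,0,0.0,0],[0,0,0,1.1,0,0.0,0],[0,0,0,1.5,0,0.0,0],[0,0,0,1.5,0,0.0,0]],
])

```text
clock: 2.62
eef_pos: [0.6177, -0.1951, 0.0772]
ee_rot: [[0.956, 0.293, 0.004], [0.293, -0.956, -0.001], [0.003, 0.002, -1.0]]
contact_force: [-3.4, 3.3, 11.0]
grip_width: -0.0
```

```bash
cat > gap.py <<'E'
from fit import *
p=np.load('p.npy');g=get_state();A=np.array(g['ee_rot'])
print(g['clock'],g['eef_pos'],g['contact_force']);print('to crest cm',100*A.T@(jig(p,(0,-.105,.0775))-g['eef_pos']))
w=cam('wrist');pickle.dump(w,open('w.pkl','wb'))
q=(proj(w,jig(p,(.0545,-.01,.026)))).astype(int);x,y=max(0,min(q[0]-50,540)),max(0,min(q[1]-40,300));print('box',x,y,q)
save(w,__import__('sys').argv[1],(x,y,x+100,y+100),5)
E
python3 gap.py g1.png
```

```text
2.625 [ 0.61767854 -0.19510327  0.07721812] [-3.37296626  3.25735789 10.97087146]
to crest cm [-0.26371347  0.05938714 -0.02894446]
box 374 2 [424  42]
```

View pics/g1.png

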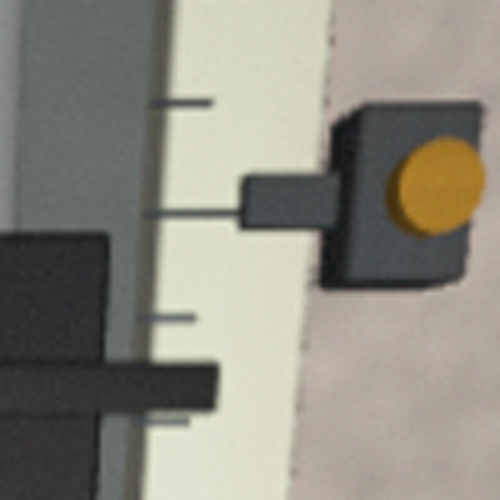

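Pointer tip is at crop (218,387) and mark tip at (241,202). With about 10.5 px/mm (5 mm finger) some 17.5 mm remain, and rolling works. Normal force is 11 N. I'll continue with longer strokes, following the rim at the ends.

Request:
move_arm([
  [[0,0,0,0.4,0,0,0],[0,0,0,0.8,0,0.05,0],[0,0,0,1.1,0,0.12,0],[0,0,0,1.1,0,-1.0,0],[0,0,0,-1.6,0,-1.0,0],[0,0,0,-1.6,0,-0.2,0],[0,0,0,-1.6,0,0.13,0],[0,0,0,-1.2,0,0.1,0],[0,0,0,-0.8,0,0.02,0],[0,0,0,-0.3,0,0,0],[0,0,0,0.2,0,0,0],[0,0,0,0.7,0,0.03,0],[0,0,0,1.1,0,0.12,0],[0,0,0,1.1,0,-1.0,0],[0,0,0,-1.6,0,-1.0,0],[0,0,0,-1.6,0,-1.0,0]],
])

```text
clock: 4.68
eef_pos: [0.5999, -0.2001, 0.0844]
ee_rot: [[0.957, 0.291, -0.001], [0.291, -0.957, 0.0], [-0.001, -0.001, -1.0]]
contact_force: [0.5, -0.7, 0.0]
grip_width: 0.0
```

```bash
python3 gap.py g2.png; python3 - <<'E'
from fit import *
p=np.load('p.npy');R=np.array([[np.cos(p[2]),-np.sin(p[2])],[np.sin(p[2]),np.cos(p[2])]])
E
```

```text
4.675 [ 0.59991892 -0.20010519  0.08435741] [ 0.52628489 -0.65785713  0.02389078]
to crest cm [1.58154095 0.09912616 0.68430322]
box 407 4 [457  44]
```

View pics/g2.png

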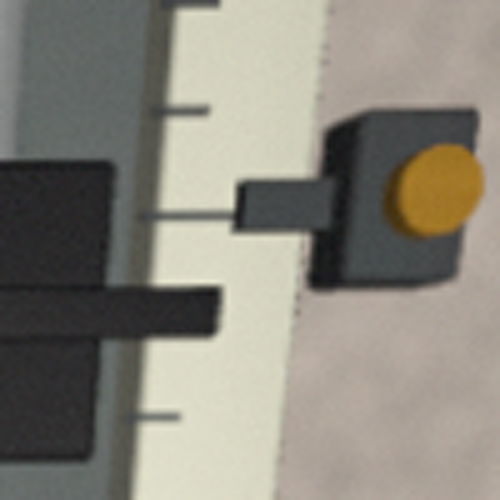

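```bash
cat > y.py <<'E'
from fit import *
def gap(pk,x,y,a,b):
    p=np.load('p.npy');w=pickle.load(open(pk,'rb'));R=np.array([[np.cos(p[2]),-np.sin(p[2])],[np.sin(p[2]),np.cos(p[2])]])
    q=[R.T@(at_z(w,x+u/5-.4,y+v/5-.4,.026)[:2]-p[:2])*1e3 for u,v in (a,b)];print(np.round(q,1),'gap mm',q[1][1]-q[0][1])
E
python3 -c "
from y import *
gap('w.pkl',407,4,(220,311),(236,206))"
```

```text
[[ 52.2 -20.1]
 [ 52.7 -10.1]] gap mm 10.022107531484568
```

Pointer (220,311), mark (236,206): 10.0 mm remain. Two more strokes, the second a bit shorter.

Request:
move_arm([
  [[0,0,0,0,0,0.8,0],[0,0,0,0,0,1.13,0],[0,0,0,0.4,0,1.1,0],[0,0,0,0.8,0,1.02,0],[0,0,0,1.3,0,1.0,0],[0,0,0,1.8,0,1.0,0],[0,0,0,2.3,0,1.03,0],[0,0,0,2.7,0,1.12,0],[0,0,0,2.7,0,0,0],[0,0,0,0,0,0,0],[0,0,0,0,0,0.8,0],[0,0,0,0,0,1.13,0],[0,0,0,0.4,0,1.1,0],[0,0,0,0.8,0,1.02,0],[0,0,0,1.3,0,1.0,0],[0,0,0,1.8,0,1.0,0],[0,0,0,2.1,0,1.03,0],[0,0,0,2.1,0,0,0],[0,0,0,0,0,0,0],[0,0,0,0,0,0,0]],
])

```text
clock: 7.22
eef_pos: [0.6, -0.1998, 0.0838]
ee_rot: [[0.957, 0.292, -0.002], [0.292, -0.957, 0.001], [-0.001, -0.001, -1.0]]
contact_force: [0.2, -0.5, -0.3]
grip_width: -0.001
```

```bash
python3 gap.py g3.png
```

```text
7.225 [ 0.59996376 -0.19982747  0.08378854] [ 0.21433746 -0.5314815  -0.27228811]
to crest cm [1.5692925  0.12518488 0.62679343]
box 407 5 [457  45]
```

View pics/g3.png

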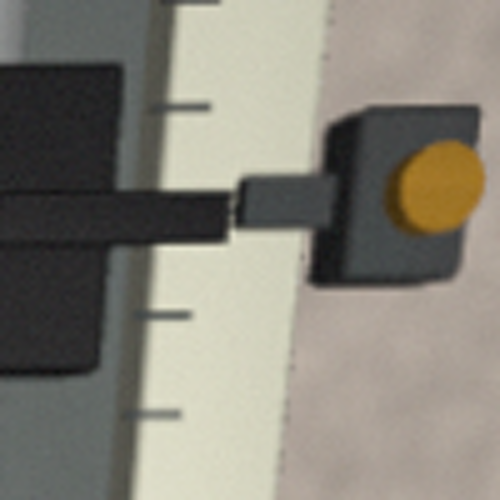

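Pointer (228,217), mark (240,202): about 1.4 mm short, inside tolerance. I'll add a small 7 mm stroke to centre it, then retreat upward.

Request:
move_arm([
  [[0,0,0,1.2,0,0.5,0],[0,0,0,1.2,0,0.8,0],[0,0,0,1.2,0,1.0,0],[0,0,0,1.6,0,1.0,0],[0,0,0,1.9,0,1.0,0],[0,0,0,1.9,0,1.0,0],[0,0,0,1.9,0,0,0],[0,0,0,1.0,0,-1.5,0],[0,0,0,0,0,-3,0],[0,0,0,0,0,-3,0],[0,0,0,0,0,-3,0]],
])

```text
clock: 8.65
eef_pos: [0.6007, -0.2002, 0.1144]
ee_rot: [[0.956, 0.292, 0.0], [0.292, -0.956, -0.0], [0.0, 0.0, -1.0]]
contact_force: [-0.4, -0.2, 0.1]
grip_width: 0.005
```

```bash
python3 gap.py g4.png
```

```text
8.65 [ 0.60071659 -0.20015013  0.11437566] [-0.35859559 -0.17516749  0.09043477]
to crest cm [1.50478448 0.07165796 3.68803151]
box 387 10 [437  50]
```

View pics/g4.png

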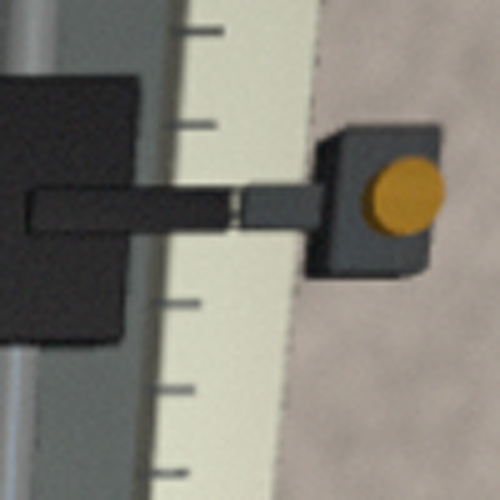

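The pointer tip (230,209) and the mark (242,206) are in line to about 0.3 mm, and the hand is 37 mm above the wheel with no contact force. Handing in.

```bash
python3 -c "
from h import *
s=get_state();print(s['clock'],s['contact_force'],s['qvel'])
ctrl.job_done()"
```

```text
8.7 [0.06163536 0.53847958 0.04537939] [ 0.00327404  0.01004082 -0.00120679 -0.00130349  0.00033916 -0.00132221]
the job is handed in; nothing more can be done
```

I rolled the wheel with the closed fingertips, top away from the robot, in several strokes. That closed the gap from about 21 mm until the pointer lined up with the gauge mark. I handed the job in at 8.7 s.

- **Alignment:** the last wrist-camera picture shows the pointer and mark in line to about 0.3 mm, against the 3 mm allowed.
- **Hand clear:** the hand stopped about 37 mm above the wheel, with contact force within noise (under 0.6 N).
- **Contact with other things:** the path stayed away from the lens holders, the gauge tab and the loose things. I took no final picture of the loose things, so I didn't check that they stayed put.
- **Wheel travel:** the holder moved about 0.19 mm per mm of stroke, slightly above the stated 0.17. That rests on rough pixel readings, and I worked from the pictures throughout.

No check failed.

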